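# Uncap the stock studs and set the holding block's lock

## Task

Take every protective cap off the studs in the grey holding block and put the caps in the blue bin: they are a tight push fit, so work each one loose with small back-and-forth twists while easing it upwards, because a straight yank would drag the stud up out of its sprung socket, which must not happen. When all the caps are in the bin, turn the block's locking knob so that its pointer lines up with the index mark on the ring. Leave the bin standing on the bench, and do not disturb the carton, the bolt and the jar.

Things in the scene. Friction and masses are not known exactly. Their poses are not given: they have to be found in the camera images.
- block: heavy grey steel holding block, fixed to the bench, 230 (its x) x 280 (its y) x 50 mm high; origin at the centre of its underside, z up. Its top is level at 50 mm. Five upright studs (some capped, some bare) and a locking knob stand on it. Studs at the block's x, y (mm): stud1 (65, 90), stud2 (65, 0), stud3 (65, -90), stud4 (-35, 90), stud5 (-35, -90); knob axis at (-55, 0)
- bin: loose open-topped blue plastic storage bin, 210 (its x) x 160 (its y) x 70 mm high, walls and floor 5 mm, 0.7 kg, standing on the bench to the left or right of the block; origin at the centre of its underside, z up
- bin_in (a point): centre of the bin's inner floor, 5 mm above its underside; axes as the bin's
- index_mark (a point): the index mark: the inner end of a small white block 5 mm high on the fixed dark steel ring (112 mm across) around the knob; 44 mm from the knob's axis
- pointer_tip (a point): tip of the knob's white pointer, 44 mm from the knob's axis, at the same radius as the index mark; turns with the knob
- knob_grip (a point): on the knob's upright axis, 83 mm above the bench, at mid-height of the knob's black grip bar (60 mm long, 16 mm thick, 36 mm high, its underside 65 mm and its top 101 mm above the bench, on a disc 62 mm across); its x axis runs along the bar towards the pointer, z up
- knob (a joint): angle of the locking knob, rad, growing anticlockwise seen from above; range -2.9 to 2.9; about 0.06 Nm of friction, stays where it is left. The pointer reaches the index mark within the range when turned anticlockwise (0.5 to 3.3 rad from the start)
- cap1_mid (a point): centre (half-way up) of black plastic cap 1, at first pushed down on stud1, rim on the nut (absent in some starts). 71 mm tall, 60 g: round sleeve 36 mm across and 36 high, bored 24 mm from below, under a solid hexagonal head 35 high, 42 across flats, its middle 18 mm above this point. z points rim to head; x is square to a pair of flats
- stud1 (a joint): how far stud1 is pulled up out of its sprung socket, m: 0 = down; stays down to 6 N of pull, then 1 mm per 0.6 N, stop at 15 mm; does not turn; over 0.006 is yanked. A steel nut 12 mm high (top 62 mm above the bench) and a 16 mm shank to 95 mm above the bench, with two spring strips that press out in the cap's bore
- cap2_mid (a point): centre (half-way up) of black plastic cap 2, at first pushed down on stud2, rim on the nut (absent in some starts). Like cap 1. Tight friction fit: it must rise 30 mm to be free; pulling straight takes 12 to 22 N, but while it turns (at least 3 mm of turning at the bore per mm of lift) it comes with a few newtons
- stud2 (a joint): how far stud2 is pulled up out of its sprung socket, m: 0 = down; stays down to 6 N of pull, then 1 mm per 0.6 N, stop at 15 mm; does not turn; over 0.006 is yanked. Like stud1
- cap3_mid (a point): centre (half-way up) of black plastic cap 3, at first pushed down on stud3, rim on the nut (absent in some starts). Like cap 1
- stud3 (a joint): how far stud3 is pulled up out of its sprung socket, m: 0 = down; stays down to 6 N of pull, then 1 mm per 0.6 N, stop at 15 mm; does not turn; over 0.006 is yanked. Like stud1
- cap4_mid (a point): centre (half-way up) of black plastic cap 4, at first pushed down on stud4, rim on the nut (absent in some starts). Like cap 1
- stud4 (a joint): how far stud4 is pulled up out of its sprung socket, m: 0 = down; stays down to 6 N of pull, then 1 mm per 0.6 N, stop at 15 mm; does not turn; over 0.006 is yanked. Like stud1
- cap5_mid (a point): centre (half-way up) of black plastic cap 5, at first pushed down on stud5, rim on the nut (absent in some starts). Like cap 1
- stud5 (a joint): how far stud5 is pulled up out of its sprung socket, m: 0 = down; stays down to 6 N of pull, then 1 mm per 0.6 N, stop at 15 mm; does not turn; over 0.006 is yanked. Like stud1
- carton: closed cardboard carton, 150 x 110 x 90 mm high, 1.5 kg, on the other side of the block from the bin; not part of the job; origin at the underside
- spare_bolt: dark steel hexagon bolt lying on the bench beyond the block, 148 mm long, head 32 mm; not part of the job; origin at the underside
- tin: upright jar, 80 mm across, 110 mm high, on the bench beyond the block; not part of the job; origin at the underside
Things that resemble listed ones, but are neither listed nor needed, are in the scene too. What is shaped like the part that bears cap4_mid but pink, turquoise or yellow is not meant.

How it is judged:
By the outcome, as a careful person would: the job done as asked, in the order asked, and still so for the second after the job is handed in, with the robot touching nothing.
Of cap1, cap2, cap3, cap4, cap5 only 3 to 4 are there at a start; the rules pass over those that are not, and their reading is None.
At some moment in a run one of bin may be knocked a few centimetres aside while the robot is not near it.
Once in a run the grip may slacken for a moment while it holds something.
It also fails if it takes over 210 s, if anything falls off the work surface, if the arm or the gripper's body presses on something with over 40 N, if the wrist force passes 120 N, or if a joint passes its speed limit or range.

## Robot

A 7-joint arm with a two-finger parallel gripper is mounted at the origin on the work surface. World frame = base frame: x ahead of the robot, y to its left, z up, the work surface at z = 0. Lengths are in m, angles in rad, forces in N, time in s.
With the tool pointing down it reaches from about 0.425 to 0.825 m from the base axis. Payload 3.6 kg.
Tool frame: the origin (TCP) lies where the fingers leave the gripper's body, on its centre line; the fingertips stand 73 mm ahead of it and the grasp point (between the pads) lies 54 mm ahead of it; x points along the fingers, y is the direction in which the jaws open and shut, and the axes are right-handed (so a half turn about x gives the same grasp; the last joint's range is limited). The gripper opens to 85 mm and grips with 20 to 120 N. Pads are 22 mm wide; open, the fingers measure 114 mm over their backs; the gripper's body (76 mm by 85 mm) begins 54 mm behind the grasp point. The pads swing forward as they close: fully open they stand 13 mm farther back than shut.
Start: joints at [1.242, 0.615, -0.013, 1.423, 0.008, 1.103, -0.04], TCP at [0.193, -0.621, 0.304] pointing down, gripper open.
Joint ranges: [-3.12, 3.12], [-0.3, 2.06], [-1.34, 1.32], [0.26, 2.42], [-1.36, 4.5], [0.01, 1.98], [-2.84, 2.84]. Speed limits (rad/s): [2.79, 2.79, 3.14, 3.14, 3.14, 3.14, 3.14].

## Interface

Orientations are given as a unit quaternion [x, y, z, w].
In Python, from station import arm, snapshot, camera_info, ticket gives the robot as it stands. Calls block until the motion is done:
- arm.movep(position, orientation): joint-space move of the TCP to a pose.
- arm.line_to(position, velocity=0.15, ori=None): straight line of the TCP; ori=None keeps the orientation; velocity is the mean speed in m/s.
- arm.move_j(angles): joint-space move.
- arm.move_gripper(opening, effort=None): opening from 0.0 (shut) to 1.0 (fully open); effort is the grip in N (None keeps the last); returns when the fingers have stopped.
- arm.pause(seconds).
- arm.ik(position, orientation): joint angles nearest the present ones, or None.
- snapshot(name): name is "scene" or "top" or "wrist"; returns the picture (400x640x3 uint8, blue, green, red); there is no depth.
- camera_info(name): a dict with "fx", "fy", "cx", "cy" (pixels), "R" (3x3) and "t" (3): a world point X has camera coordinates R X + t; the wrist camera has in their place "T_tool_cam" (4x4, takes a point from camera to tool coordinates, whose origin is the TCP and whose axes are the tool frame's). Camera axes: x right, y down, z forward; pixel columns grow to the right and rows downward; lengths in m; the calibration is good to about 2 mm. A picture is of the moment at which its call begins: read the wrist's pose just before it. camera_info takes no time and is no camera call.
A pose or a line that the arm cannot do raises arm.MotionError and nothing moves.
- ticket.finish_job(): hands the job in, once; it reports no verdict.
Readings, each from a call of its own:
- arm.read_time(): time.
- arm.read_joint_positions(): joint angles.
- arm.read_dq(): joint speeds.
- arm.read_effort(): joint torques, N m.
- arm.read_tool_pos(): TCP position.
- arm.read_eef_rot(): TCP orientation.
- arm.read_ft_force(): force on the tool from outside, world axes, zero at the start.
- arm.read_wrist_torque(): the same for the moment, N m.
- arm.read_opening(): opening from 0.0 (shut) to 1.0 (fully open).
Only numpy, scipy, OpenCV 4.12 (cv2) and the standard library are available. Lean on these libraries where they do the work, as an engineer would, in place of code of your own. Each camera call takes 0.05 s, during which the arm holds its last target.

## Working session

There is one attempt and no reset: what is moved stays moved. The work goes in short steps, each a Python script; the robot and the scene stay as the last script left them, time stands still between calls to the robot, and variables do not carry over. Pictures are saved under pics/ and viewed, and the job is handed in when it is done.

```bash
ls; mkdir -p pics
python3 - <<'E'
from station import arm, snapshot, camera_info, ticket
import cv2
for n in ("scene","top","wrist"):
    cv2.imwrite(f"pics/{n}0.png",snapshot(n))
    print(n,camera_info(n))
print(arm.read_time(),arm.read_tool_pos(),arm.read_eef_rot(),arm.read_ft_force(),arm.read_opening())
E
```

```text
pics
scene {'fx': 376.9439459574376, 'fy': 376.9439459574376, 'cx': 321.81609159384976, 'cy': 192.95865186477562, 'R': array([[ 0.87580475,  0.48254869, -0.01062115],
       [ 0.33616827, -0.6256256 , -0.70397692],
       [-0.346348  ,  0.61297583, -0.71014343]]), 't': array([-0.50967488, -0.13814181,  1.10569938])}
top {'fx': 399.2249353795506, 'fy': 399.2249353795506, 'cx': 317.3331054785443, 'cy': 193.12837214485995, 'R': array([[-9.33744946e-03, -9.99956394e-01, -1.47158021e-04],
       [-9.96505852e-01,  9.31744368e-03, -8.30016351e-02],
       [ 8.29993869e-02, -6.28379744e-04, -9.96549400e-01]]), 't': array([-0.01397267,  0.57835595,  0.95386193])}
wrist {'fx': 319.2788586046597, 'fy': 319.2788586046597, 'cx': 322.1932794298356, 'cy': 197.88073317112048, 'T_tool_cam': array([[-3.85108856e-04, -2.98497502e-01,  9.54410338e-01,
        -7.01420621e-02],
       [ 9.99999921e-01, -2.22881007e-05,  3.96533721e-04,
         1.03427893e-04],
       [-9.70923314e-05,  9.54410415e-01,  2.98497487e-01,
        -7.61483160e-02],
       [ 0.00000000e+00,  0.00000000e+00,  0.00000000e+00,
         1.00000000e+00]])}
0.15 [ 0.1930899  -0.62018799  0.30298689] [-0.69895637 -0.10704173  0.69917718 -0.10560935] [-0.37188634 -0.10076225  0.3174735 ] 0.9988498106111413
```

View pics/scene0.png

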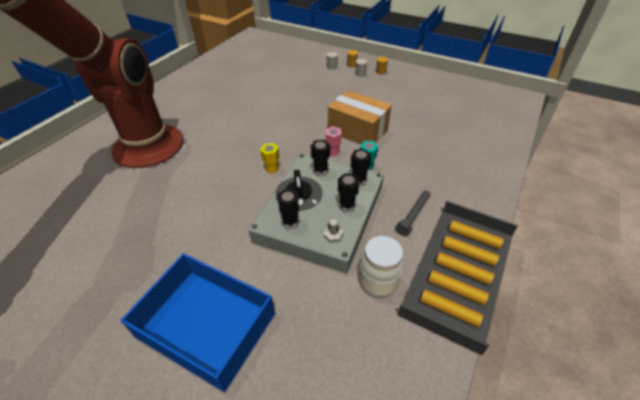

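View pics/top0.png

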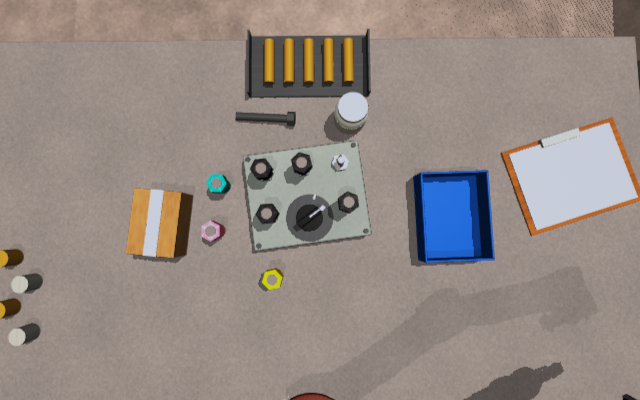

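The top view shows the grey block at (245-370,140-250). There are four black caps, at (262,169), (301,163), (267,213) and (348,202), and a bare stud at (340,162). The decoys are turquoise (217,183), pink (212,231) and yellow (272,279), all standing off the block. The bin is at (455,217) and the knob at (310,217). Next I'll enlarge this area.

Run:
```python
import cv2
im=cv2.imread("pics/top0.png")
cv2.imwrite("pics/c1.png",cv2.resize(im[135:260,235:385],None,fx=5.2,fy=4.8,interpolation=cv2.INTER_CUBIC))
cv2.imwrite("pics/c2.png",cv2.resize(im[160:270,405:505],None,fx=5,fy=5,interpolation=cv2.INTER_CUBIC))
```

```text
(no output)
```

View pics/c1.png

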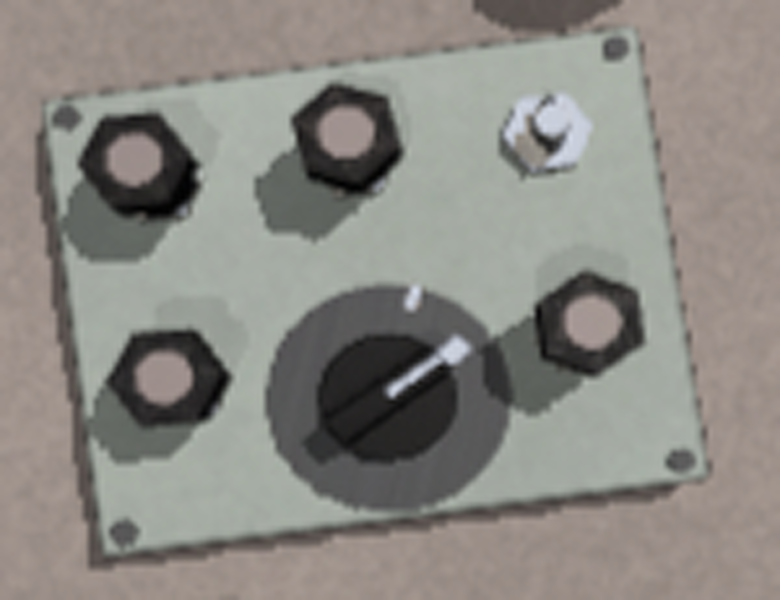

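View pics/c2.png

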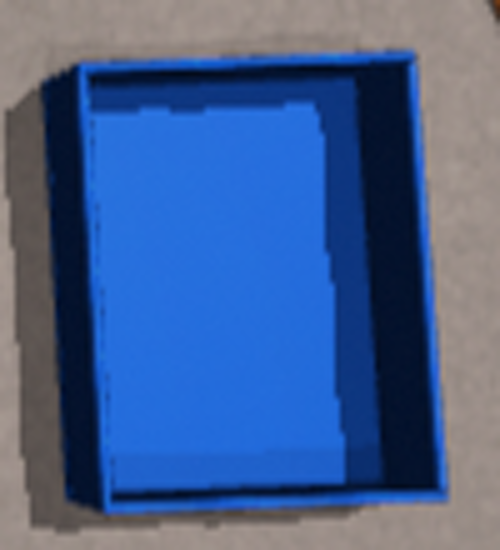

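```bash
cat > h.py <<'E'
from station import arm, snapshot, camera_info, ticket
import cv2, numpy as np
from scipy.spatial.transform import Rotation as Rn
def ray(name,uv,z,pose=None):
    c=camera_info(name); u,v=uv
    d=np.array([(u-c['cx'])/c['fx'],(v-c['cy'])/c['fy'],1.])
    if name=='wrist':
        p,q=pose; T=c['T_tool_cam']; Rw=Rn.from_quat(q).as_matrix()
        o=np.array(p)+Rw@T[:3,3]; dw=Rw@T[:3,:3]@d
    else:
        o=-c['R'].T@c['t']; dw=c['R'].T@d
    return o+dw*(z-o[2])/dw[2]
def proj(name,X,pose=None):
    c=camera_info(name); X=np.array(X)
    if name=='wrist':
        p,q=pose; T=c['T_tool_cam']; Rw=Rn.from_quat(q).as_matrix()
        x=T[:3,:3].T@(Rw.T@(X-np.array(p))-T[:3,3])
    else: x=c['R']@X+c['t']
    return np.array([c['fx']*x[0]/x[2]+c['cx'],c['fy']*x[1]/x[2]+c['cy']])
def fit2(L,W):
    L=np.array(L);W=np.array(W); lc,wc=L.mean(0),W.mean(0); A=L-lc;B=W-wc
    a=np.arctan2((A[:,0]*B[:,1]-A[:,1]*B[:,0]).sum(),(A*B).sum())
    R=np.array([[np.cos(a),-np.sin(a)],[np.sin(a),np.cos(a)]])
    t=wc-R@lc
    return t,a,np.abs(W-(L@R.T+t)).max()
def down(a):
    # tool x down; tool y (jaw) along world yaw a
    x=np.array([0,0,-1.]);y=np.array([np.cos(a),np.sin(a),0]);z=np.cross(x,y)
    return Rn.from_matrix(np.c_[x,y,z]).as_quat()
E
python3 - <<'E'
from h import *
f=lambda p:((p[0]+.5)/5.2-.5+235,(p[1]+.5)/4.8-.5+135)
W=[ray('top',f(p),.05)[:2] for p in [(42,100),(635,30),(710,475),(105,555)]]
L=[(.115,.14),(.115,-.14),(-.115,-.14),(-.115,.14)]
t,a,e=fit2(L,W);print('block',t,a,e)
C={1:(135,160),2:(347,132),4:(163,377),5:(592,322)}
S={1:(.065,.09),2:(.065,0),4:(-.035,.09),5:(-.035,-.09)}
Wc=[ray('top',f(C[k]),.133)[:2] for k in C]
print(np.round(Wc,4)); t2,a2,e2=fit2([S[k] for k in C],Wc);print('caps',t2,a2,e2)
g=lambda p:((p[0]+.5)/5-.5+405,(p[1]+.5)/5-.5+160)
W=[ray('top',g(p),.07)[:2] for p in [(82,65),(415,55),(445,497),(107,512)]]
print('bin',fit2([(.105,.08),(.105,-.08),(-.105,-.08),(-.105,.08)],W))
q=arm.read_eef_rot(); print(Rn.from_quat(q).as_matrix().round(3))
for k,p in dict(tip=(466,350),idx=(411,306),idxout=(415,288)).items(): print(k,ray('top',f(p),.065)[:2])
E
```

```text
block [0.57288299 0.00683899] 0.12876373942219996 0.003318688205317555
[[ 0.6256  0.1043]
 [ 0.6376  0.0151]
 [ 0.5266  0.0924]
 [ 0.5498 -0.0867]]
caps [0.57290985 0.00707305] 0.12774509396914177 0.0005585076560607194
bin (array([ 0.51886727, -0.34336032]), np.float64(0.025084814671559496), np.float64(0.002503076543483973))
[[-0.001  0.297 -0.955]
 [ 0.002 -0.955 -0.297]
 [-1.    -0.002  0.   ]]
tip [ 0.54085178 -0.03512624]
idx [ 0.56257882 -0.01056645]
idxout [ 0.57137938 -0.01244642]
```

Run:
```python
from h import *
import json
q=down(-np.pi/2+.128)
for p in [(0.52,0.007,.42),(0.52,.007,.36)]:
    s=arm.ik(p,q); print(p,s)
    if s is not None: break
arm.movep(p,q)
ps=(arm.read_tool_pos(),arm.read_eef_rot()); im=snapshot('wrist')
cv2.imwrite('pics/w1.png',im); json.dump([list(map(float,x)) for x in ps],open('w1.json','w')); print(ps,arm.read_time())
t,a=np.array([.5729,.0070]),.1280
R=np.array([[np.cos(a),-np.sin(a)],[np.sin(a),np.cos(a)]])
for k,s in {1:(.065,.09),2:(.065,0),4:(-.035,.09),5:(-.035,-.09)}.items():
    print(k,proj('wrist',[*(t+R@s),.133],ps))
cv2.imwrite('pics/w1b.png',cv2.resize(im[60:360,120:520],None,fx=2,fy=2,interpolation=cv2.INTER_CUBIC))
```

```text
(0.52, 0.007, 0.42) [ 0.21418159  0.33264659 -0.38139902  1.59467184  0.12890653  1.23919256
 -1.63310855]
(array([0.52011759, 0.00584363, 0.41975231]), array([-0.70554611, -0.04431614,  0.70586394, -0.0446863 ])) 2.7417
1 [239.44573692  55.94741201]
2 [327.00539947  55.77212763]
4 [246.52684794 152.88699931]
5 [407.01564719 152.55030522]
```

View pics/w1.png

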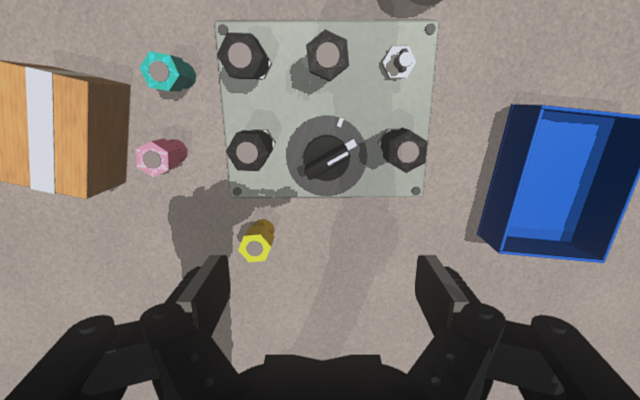

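The predicted cap positions match the picture: (239,56), (327,56), (246,153) and (407,153). I'll enlarge it to read the hex orientations.

Run:
```python
from h import *
im=cv2.imread('pics/w1.png')
cs=[(240,56),(327,55),(247,153),(407,152)]
t=[]
for u,v in cs:
    t.append(cv2.resize(im[v-30:v+30,u-30:u+30],(360,290) if 0 else (300,300),interpolation=cv2.INTER_CUBIC))
o=np.vstack([np.hstack(t[:2]),np.hstack(t[2:])])
o=cv2.convertScaleAbs(o,alpha=1.8,beta=20)
cv2.imwrite('pics/c3.png',o)
```

```text
(no output)
```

View pics/c3.png

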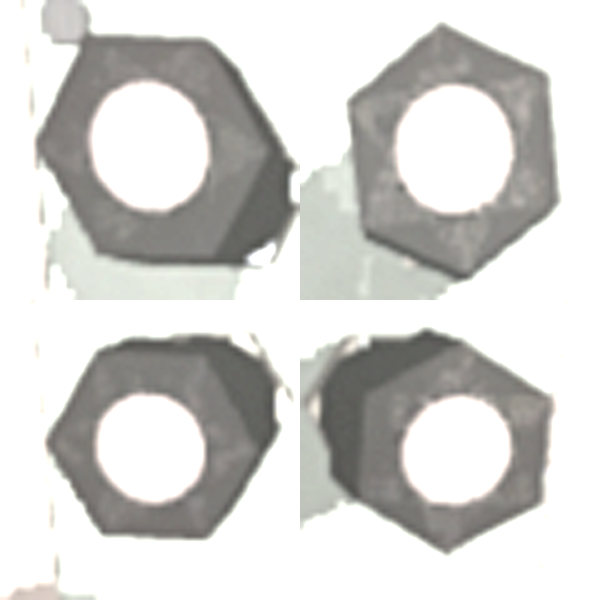

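Run:
```python
from h import *
import json
ps=json.load(open('w1.json'))
V={1:[(85,37),(207,40),(268,150),(213,258),(97,255),(38,147)],2:[(443,25),(547,75),(557,205),(467,278),(365,235),(348,103)],
4:[(97,350),(213,352),(255,437),(207,537),(103,533),(47,440)],5:[(465,347),(550,398),(543,502),(447,550),(362,495),(368,385)]}
O={1:(0,0,240,56),2:(300,0,327,55),4:(0,300,247,153),5:(300,300,407,152)}
for k,v in V.items():
    ox,oy,u,w=O[k]
    P=np.array([ray('wrist',((x-ox+.5)/5-.5+u-30,(y-oy+.5)/5-.5+w-30),.133,ps)[:2] for x,y in v])
    c=P.mean(0); d=P-c; th=np.arctan2(d[:,1],d[:,0])
    m=np.angle(np.exp(6j*th).mean())/6 # vertex angle mod 60
    print(k,c.round(4),np.linalg.norm(d,axis=1).round(4),'flat normal deg mod60',np.rad2deg(m)+30)
t,a=np.array([.5729,.0070]),.1280
R=np.array([[np.cos(a),-np.sin(a)],[np.sin(a),np.cos(a)]])
for k,s in {1:(.065,.09),2:(.065,0),4:(-.035,.09),5:(-.035,-.09),'knob':(-.055,0)}.items(): print(k,(t+R@s).round(4))
q=arm.read_joint_positions(); print(q)
for k in (-150,-120,-90,-60,-30,0,30):
  print(k,arm.ik((.626,.104,.18),down(np.deg2rad(k))))
```

```text
1 [0.6264 0.1041] [0.0239 0.0239 0.0239 0.0238 0.0241 0.0233] flat normal deg mod60 5.850580791291488
2 [0.6376 0.0148] [0.0241 0.0239 0.0233 0.0239 0.0241 0.0238] flat normal deg mod60 44.263890191856675
4 [0.5288 0.091 ] [0.0232 0.0247 0.0228 0.0241 0.0244 0.0238] flat normal deg mod60 5.257120196245943
5 [ 0.5515 -0.0872] [0.0221 0.0228 0.0242 0.0235 0.023  0.0248] flat normal deg mod60 35.7010103980157
1 [0.6259 0.1046]
2 [0.6374 0.0153]
4 [0.5267 0.0918]
5 [ 0.5497 -0.0867]
knob [ 0.5183 -0.    ]
[ 0.21526745  0.33308378 -0.38029761  1.59466655  0.12904366  1.23918063
 -1.63302907]
-150 [-0.41130758  0.74852966  0.36792011  1.61303408 -0.33408721  0.84278171
 -2.52706377]
-120 [-0.06977643  0.73087118 -0.22140577  1.60071005  0.19955901  0.83226432
 -2.46555679]
-90 [-0.01408188  0.74107559 -0.31851072  1.59869824  0.28575151  0.8480334
 -2.0154437 ]
-60 [ 0.03034625  0.75218769 -0.39741197  1.59710474  0.3549821   0.86455298
 -1.55033883]
-30 [ 0.07327339  0.76572049 -0.47532995  1.59557787  0.42254521  0.88421206
 -1.08326882]
0 [ 0.13364597  0.79014872 -0.58877035  1.59345729  0.51932228  0.91898377
 -0.63947546]
30 [ 0.19763935  0.82459282 -0.71613628  1.59125182  0.62551544  0.96712891
 -0.20147595]
```

```bash
cat >> h.py <<'E'
T0,A0=np.array([.5731,.0068]),.1280
RB=np.array([[np.cos(A0),-np.sin(A0)],[np.sin(A0),np.cos(A0)]])
S={1:(.065,.09),2:(.065,0),4:(-.035,.09),5:(-.035,-.09)}
YAW={1:5.55,2:-15.7,4:5.55,5:-24.3}
def st(msg=''):
    print(msg,'t%.1f'%arm.read_time(),'p',np.round(arm.read_tool_pos(),4),'F',np.round(arm.read_ft_force(),1),'M',np.round(arm.read_wrist_torque(),2),'op %.3f'%arm.read_opening(),flush=True)
def binpx():
    im=snapshot('top'); h=cv2.cvtColor(im,cv2.COLOR_BGR2HSV)
    m=cv2.inRange(h,(100,150,15),(125,255,255)); m[:,:390]=0; m[:120]=0;m[300:]=0
    n,l,s,c=cv2.connectedComponentsWithStats(m); i=1+s[1:,4].argmax()
    return s[i],c[i]
def approach(k):
    xy=T0+RB@S[k]; a=np.deg2rad(YAW[k])
    arm.move_gripper(.75)
    arm.movep((*xy,.26),down(a)); st('above')
    arm.line_to((*xy,.172),.12); st('down')
    arm.move_gripper(0,60); st('grip')
E
python3 - <<'E'
from h import *
print(binpx())
approach(5)
cv2.imwrite('pics/g5.png',snapshot('wrist'))
print(binpx())
E
```

```text
(array([ 414,  170,   80,   93, 6753], dtype=int32), array([453.23515475, 216.25351696]))
above t4.1 p [ 0.5504 -0.0863  0.2607] F [0.7 0.2 0.6] M [ 0.05 -0.01 -0.01] op 0.748
down t5.0 p [ 0.5505 -0.0867  0.1728] F [-0.6 -0.3  0.1] M [-0.01  0.03  0.  ] op 0.753
grip t5.3 p [ 0.5505 -0.087   0.1732] F [-0.4 -0.3  6.5] M [-0.02  0.24  0.1 ] op 0.484
(array([ 414,  170,   80,   92, 6470], dtype=int32), array([454.53709428, 214.74605873]))
```

View pics/g5.png

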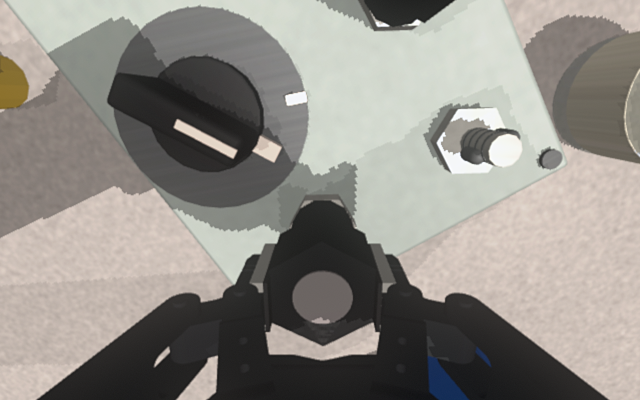

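The pads are flat on the hex head, with an opening of about 41 mm. Now the twisting.

```bash
cat >> h.py <<'E'
def twist(k,z0,n,dz,amp=32,T=.7,first=True,rev=1):
    xy=np.array(arm.read_tool_pos())[:2]; a=np.deg2rad(YAW[k]); A=np.deg2rad(amp)
    z=z0; s=rev
    if first:
        z+=.001; arm.line_to((*xy,z),.001/(T*.6),down(a+s*A)); st('t0')
    for i in range(n):
        s=-s; z+=dz; arm.line_to((*xy,z),dz/T,down(a+s*A)); st('t%d'%(i+1))
        F=arm.read_ft_force()
        if F[2]<-6: print('HIGH PULL'); break
    return z,s
E
python3 - <<'E'
from h import *
z=arm.read_tool_pos()[2]
print(twist(5,.172,2,.0028))
E
```

```text
t0 t6.1 p [ 0.5507 -0.0869  0.1732] F [ 0.7 -0.2  2. ] M [ 0.08 -0.13 -0.06] op 0.483
t1 t7.4 p [ 0.55   -0.0866  0.175 ] F [ 1.8  1.7 -7.4] M [ 0.31 -0.39  0.15] op 0.479
HIGH PULL
(0.17579999999999998, -1)
```

Run:
```python
from h import *
xy=np.array(arm.read_tool_pos())[:2]; a=np.deg2rad(YAW[5])
for i,(s,z) in enumerate([(0,.1757),(1,.1756),(0,.1762),(-1,.1768)]):
    p=arm.read_tool_pos()[2]
    arm.line_to((*xy,z),.0002,down(a+s*np.deg2rad(32))) if i<2 else arm.line_to((*xy,z),.0012,down(a+s*np.deg2rad(32)))
    st((s,z))
cv2.imwrite('pics/g5b.png',snapshot('scene')[130:270,220:420])
```

```text
(0, 0.1757) t8.1 p [ 0.5502 -0.0878  0.1759] F [ 2.8 -1.4 -4. ] M [-0.43 -0.35  0.03] op 0.479
(1, 0.1756) t8.8 p [ 0.5503 -0.0865  0.1762] F [1.3 0.1 1. ] M [-0.19 -0.18  0.1 ] op 0.485
(0, 0.1762) t9.5 p [ 0.55   -0.0861  0.1762] F [ 0.3 -0.3 -2.3] M [ 0.17 -0.19  0.03] op 0.483
(-1, 0.1768) t10.2 p [ 0.5499 -0.0863  0.1766] F [ 0.3  0.3 -2.7] M [ 0.18 -0.28  0.03] op 0.481
```

```bash
cat >> h.py <<'E'
def work(k,zend,s0,amp=36,dz=.0024):
    """alternate twists until commanded z reaches zend; hold lift when pull is high"""
    xy=np.array(arm.read_tool_pos())[:2]; a=np.deg2rad(YAW[k]); A=np.deg2rad(amp)
    z=arm.read_tool_pos()[2]; s=s0; n=0; L=[]
    while z<zend and n<28:
        F=arm.read_ft_force()[2]
        d=dz if F>-3.5 else (.0012 if F>-5 else -.0003)
        z+=d; s=-s; n+=1
        arm.line_to((*xy,z),abs(d)/.9,down(a+s*A))
        F=np.array(arm.read_ft_force()); op=arm.read_opening()
        L.append((round(z,4),round(float(arm.read_tool_pos()[2]),4),round(float(F[2]),1),round(op,3)))
        if op<.44 or op>.52: print('GRIP?'); break
    print(*L); st('end s=%d n=%d'%(s,n)); return s
E
python3 - <<'E'
from h import *
work(5,.190,-1)
cv2.imwrite('pics/g5c.png',cv2.resize(snapshot('scene')[110:280,210:410],None,fx=4,fy=3.5))
E
```

```text
(np.float64(0.1778), 0.1779, -3.3, 0.488) (np.float64(0.1802), 0.1798, -7.1, 0.484) (np.float64(0.1799), 0.1808, 4.4, 0.483) (np.float64(0.1823), 0.1816, -7.5, 0.478) (np.float64(0.182), 0.1829, 3.4, 0.482) (np.float64(0.1844), 0.1836, -7.5, 0.481) (np.float64(0.1841), 0.185, 4.1, 0.482) (np.float64(0.1865), 0.1857, -8.2, 0.481) (np.float64(0.1862), 0.1871, 4.4, 0.486) (np.float64(0.1886), 0.1878, -7.5, 0.481) (np.float64(0.1883), 0.1892, 3.9, 0.48) (np.float64(0.1907), 0.1899, -7.2, 0.482)
end s=-1 n=12 t27.1 p [ 0.5498 -0.0858  0.1899] F [ 4.6  0.4 -7.2] M [-0.09 -1.26  0.07] op 0.482
```

View pics/g5c.png

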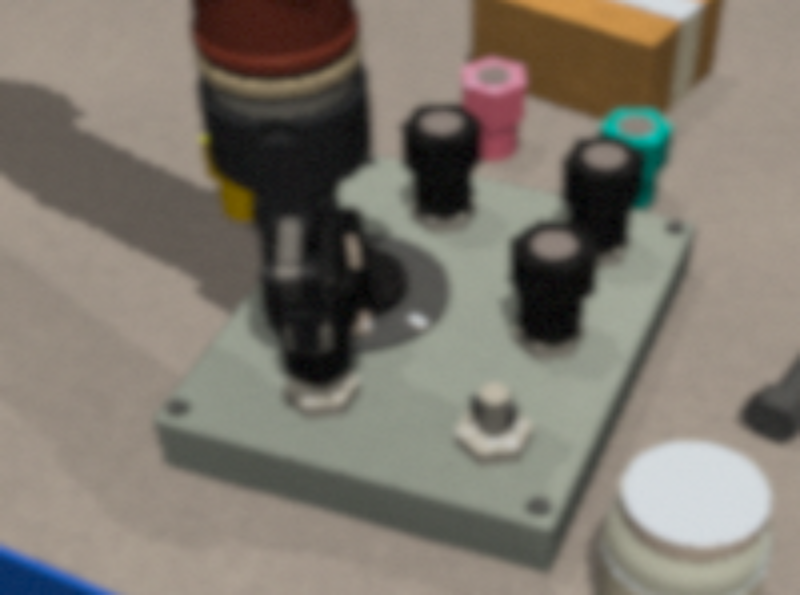

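Run:
```python
from h import *
xy=np.array([.5500,-.0863]); a=np.deg2rad(YAW[5]); z=.1905;s=-1;A=np.deg2rad(36)
for d in (0,.0014,.0014,.0014):
    z+=d; s=-s; t=arm.read_time(); arm.movep((*xy,z),down(a+s*A)); print(z,arm.read_time()-t); st()
```

```text
0.1905 0.9250000000000007
 t28.1 p [ 0.5503 -0.087   0.1904] F [ 5.9 -0.6 -6.5] M [-0.16 -1.45  0.03] op 0.480
0.19190000000000002 0.9417000000000009
 t29.0 p [ 0.5498 -0.0856  0.1916] F [ 5.   2.  -7.5] M [ 0.29 -1.14 -0.01] op 0.485
0.19330000000000003 0.9332999999999991
 t29.9 p [ 0.5504 -0.0872  0.1932] F [ 4.6  0.9 -7.3] M [ 0.07 -1.4   0.02] op 0.482
0.19470000000000004 0.9417000000000009
 t30.9 p [ 0.5501 -0.0861  0.1946] F [ 4.5  1.7 -7.1] M [ 0.29 -1.27 -0.02] op 0.480
```

Run:
```python
from h import *
a=np.deg2rad(YAW[5]); z=.1946;s=-1;A=np.deg2rad(36)
for dx,dz in ((.001,0),(.001,-.0004),(.0015,.001)):
    z+=dz; s=-s; arm.movep((.5500+dx,-.0863,z),down(a+s*A)); st((dx,z))
cv2.imwrite('pics/g5d.png',cv2.resize(snapshot('scene')[110:280,210:410],None,fx=4,fy=3.5))
cv2.imwrite('pics/g5e.png',snapshot('wrist'))
```

```text
(0.001, 0.1946) t31.8 p [ 0.5509 -0.0873  0.1948] F [ 3.9 -0.2 -3.4] M [-0.04 -0.99 -0.08] op 0.483
(0.001, 0.19419999999999998) t32.7 p [ 0.5504 -0.086   0.1941] F [ 2.9  1.1 -3.5] M [ 0.16 -0.59  0.  ] op 0.478
(0.0015, 0.19519999999999998) t33.7 p [ 0.551  -0.0869  0.1947] F [ 2.8 -0.8 -6.8] M [-0.03 -0.65  0.  ] op 0.481
```

View pics/g5d.png

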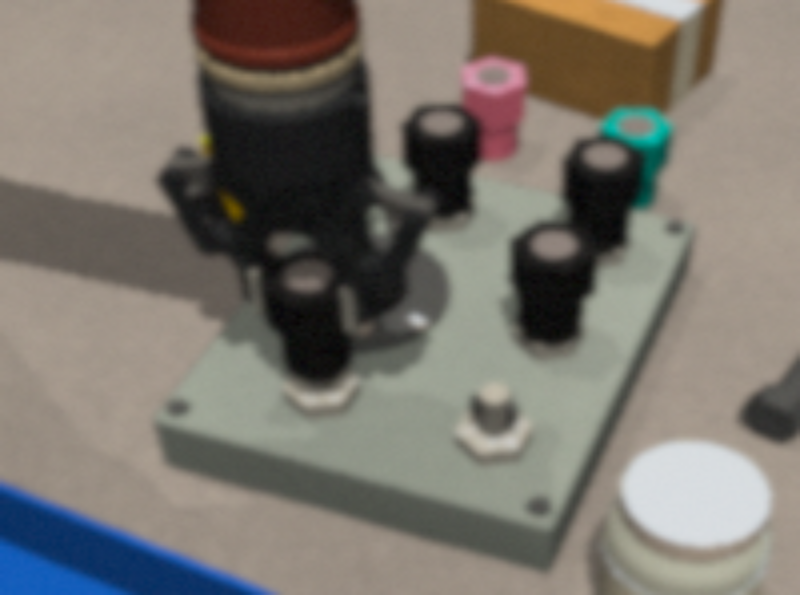

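View pics/g5e.png

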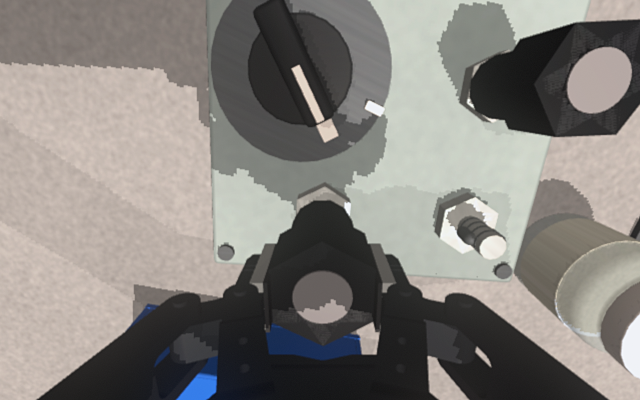

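Run:
```python
from h import *
f=lambda p:np.round(((p[0]-210)*4,(p[1]-110)*3.5))
for n,s in {'3':(.065,-.09),'5':(-.035,-.09)}.items():
    xy=T0+RB@s
    for z in (.05,.062,.084,.095,.133,.155): print(n,z,f(proj('scene',[*xy,z])))
print(binpx())
im=cv2.imread('pics/g5d.png')
cv2.imwrite('pics/g5f.png',cv2.resize(im[230:430,230:560],None,fx=2.4,fy=2.4,interpolation=cv2.INTER_CUBIC))
```

```text
3 0.05 [490. 441.]
3 0.062 [490. 428.]
3 0.084 [490. 405.]
3 0.095 [490. 393.]
3 0.133 [491. 349.]
3 0.155 [492. 322.]
5 0.05 [319. 396.]
5 0.062 [317. 383.]
5 0.084 [314. 359.]
5 0.095 [312. 347.]
5 0.133 [307. 303.]
5 0.155 [304. 276.]
(array([ 401,  173,   79,   91, 4695], dtype=int32), array([447.68881789, 211.06900958]))
```

View pics/g5f.png

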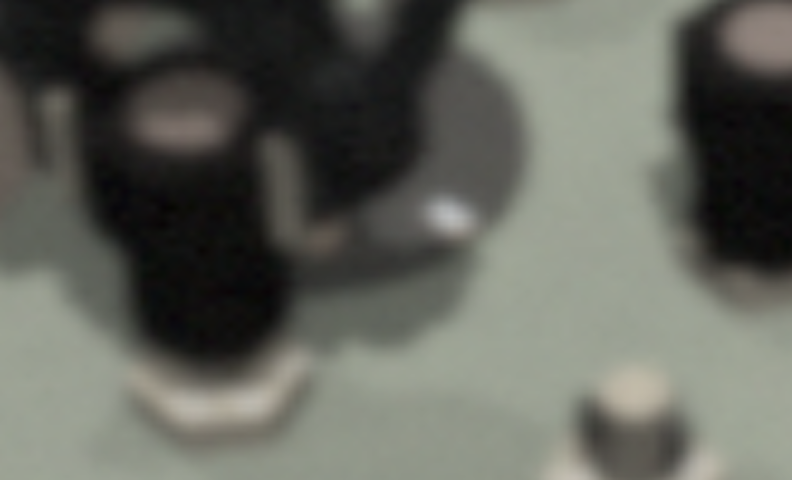

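The cap has risen about 20 mm and the nut is still seated on the block, so the stud is down. The bin was knocked about 3 cm, from a left edge of 414 px to 401 px, so I'll re-measure it later. I'll keep twisting.

```bash
cat >> h.py <<'E'
def work2(k,xy,z,zend,s,amp=36,dz=.0016,n=20):
    a=np.deg2rad(YAW[k]); A=np.deg2rad(amp); L=[]; xy=np.array(xy,float); i=0
    while z<zend and i<n:
        F=np.array(arm.read_ft_force())
        d=dz if F[2]>-4.5 else (dz*.6 if F[2]>-6.8 else -.0002)
        z+=d; s=-s; i+=1
        arm.movep((*xy,z),down(a+s*A))
        F=np.array(arm.read_ft_force()); op=arm.read_opening()
        L.append((round(float(z),4),round(float(arm.read_tool_pos()[2]),4),*[round(float(f),1) for f in F],round(op,3)))
        if op<.44 or op>.52: print('GRIP?'); break
        if F[2]<-9: print('PULL'); break
    print(*L,sep='\n'); st('end s=%d n=%d'%(s,i)); return z,s
E
python3 - <<'E'
from h import *
work2(5,(.5518,-.0863),.1950,.206,1)
E
```

```text
(0.1948, 0.1949, -1.5, -0.3, -4.4, 0.483)
(0.1964, 0.1969, -1.7, -1.9, 1.2, 0.482)
(0.198, 0.1986, -0.5, 0.7, 1.0, 0.485)
(0.1996, 0.1994, 0.2, 0.1, -1.4, 0.48)
(0.2012, 0.2012, 0.0, 0.2, -0.5, 0.483)
(0.2028, 0.2026, 0.3, 0.3, -1.2, 0.483)
(0.2044, 0.2044, -1.2, 1.0, -0.1, 0.485)
(0.206, 0.2059, 0.1, -0.3, -0.1, 0.481)
(0.2076, 0.2076, -0.1, -0.5, -1.0, 0.481)
end s=-1 n=9 t42.4 p [ 0.5518 -0.086   0.2076] F [-0.1 -0.5 -1. ] M [ 0.01 -0.01  0.01] op 0.481
```

Run:
```python
from h import *
arm.line_to((.5518,-.086,.28),.2); st()
im=snapshot('top')
cv2.imwrite('pics/b1.png',cv2.resize(im[155:275,385:495],None,fx=5,fy=5,interpolation=cv2.INTER_CUBIC))
cv2.imwrite('pics/t1.png',im)
```

```text
t42.9 p [ 0.5513 -0.0862  0.2794] F [ 0.1 -0.2 -1.4] M [0.   0.08 0.  ] op 0.483
```

View pics/b1.png

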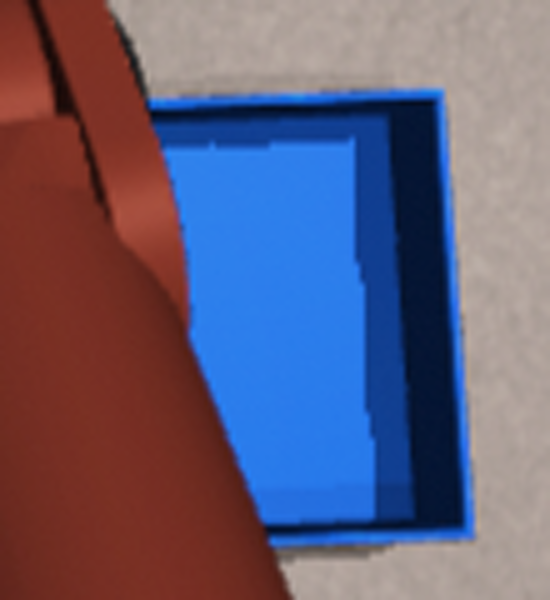

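View pics/t1.png

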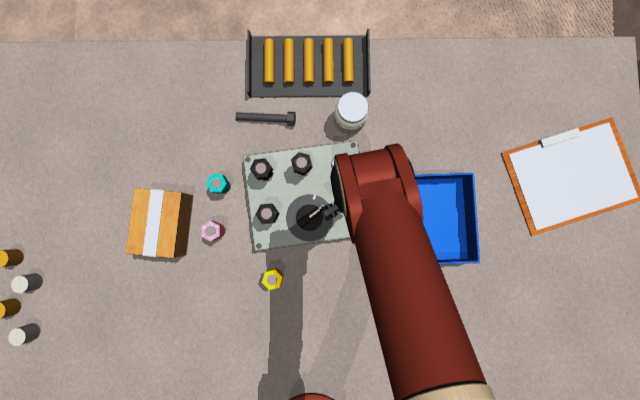

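```bash
cat >> h.py <<'E'
def place(bt,ba,slot):
    R=np.array([[np.cos(ba),-np.sin(ba)],[np.sin(ba),np.cos(ba)]])
    xy=np.array(bt)+R@np.array(slot); a=ba-np.pi/2
    arm.movep((*xy,.27),down(a)); st('over bin')
    if not .44<arm.read_opening()<.52: print('LOST?'); return
    arm.line_to((*xy,.122),.15); st('low')
    arm.move_gripper(.72); st('open')
    arm.line_to((*xy,.27),.25); st('up')
E
python3 - <<'E'
from h import *
g=lambda p:((p[0]+.5)/5-.5+385,(p[1]+.5)/5-.5+155)
W=[ray('top',g(p),.07)[:2] for p in [(441,92),(471,535)]]
bt,ba,e=fit2([(.105,-.08),(-.105,-.08)],W); print(bt,ba,e)
ba=.028
q=down(ba-np.pi/2)
for z in (.27,.122): print(arm.ik((*bt,z),q))
place(bt,ba,(.066,.015))
cv2.imwrite('pics/t2.png',snapshot('wrist'))
E
```

```text
[ 0.51351301 -0.30679028] 0.025526616440980768 0.002218775501103387
[ 0.7177655   0.58779289 -0.35112835  1.61846902  0.23225394  0.97670447
 -1.2525413 ]
[ 0.67923165  0.7739906  -0.29141302  1.74630786  0.32951694  0.66953855
 -1.33685657]
over bin t43.8 p [ 0.5794 -0.2875  0.2693] F [ 0.1  0.5 -0.8] M [ 0.09 -0.06  0.07] op 0.487
low t44.9 p [ 0.5799 -0.29    0.1232] F [ 0.7  0.4 -0.7] M [0.02 0.01 0.03] op 0.482
open t45.2 p [ 0.5793 -0.2901  0.1226] F [-0.5 -0.4 -1. ] M [0.02 0.03 0.01] op 0.724
up t46.0 p [ 0.5781 -0.2898  0.2686] F [-1.  -0.5 -0.1] M [-0.03  0.02  0.04] op 0.722
```

View pics/t2.png

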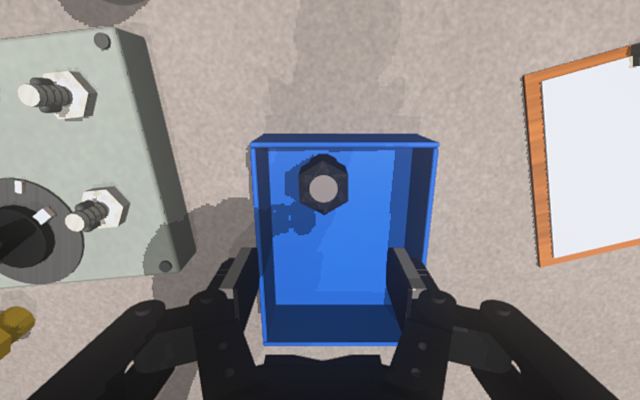

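Cap 5 is standing in the bin at (323,187). Next is cap 2, the middle black cap on stud2.

```bash
cat >> h.py <<'E'
CAP={1:(.6265,.1043),2:(.6378,.0149),4:(.5285,.0912)}
def grab(k):
    xy=CAP[k]; a=np.deg2rad(YAW[k])
    arm.move_gripper(.75)
    arm.movep((*xy,.26),down(a)); arm.line_to((*xy,.172),.15); st('down')
    arm.move_gripper(0,60); st('grip')
def work3(k,z=.172,zend=.2075,s=1,amp=36,dz=.002,n=24):
    a=np.deg2rad(YAW[k]); A=np.deg2rad(amp); xy=np.array(CAP[k],float); i=0
    while z<zend and i<n:
        F=np.array(arm.read_ft_force())
        if i>0: xy=xy+np.clip(F[:2]*.00012,-.0004,.0004)
        d=0 if i==0 else (dz if F[2]>-4 else (dz*.5 if F[2]>-6 else -.0003))
        z+=d; s=-s; i+=1
        arm.movep((*xy,z),down(a+s*A))
        F=np.array(arm.read_ft_force()); op=arm.read_opening()
        print(i,round(float(z),4),round(float(arm.read_tool_pos()[2]),4),np.round(F,1),round(op,3),np.round(xy-CAP[k],4),flush=True)
        if op<.44 or op>.52: print('GRIP?'); break
        if F[2]<-9: print('PULL'); break
    st('end s=%d n=%d'%(s,i)); return z,s
E
python3 - <<'E'
from h import *
grab(2)
if .46<arm.read_opening()<.51: work3(2)
E
```

```text
down t48.1 p [0.6385 0.0147 0.1728] F [-1.1  0.1  0.3] M [ 0.03 -0.    0.01] op 0.750
grip t48.5 p [0.6385 0.0151 0.1736] F [-2.4 -0.3  6.3] M [-0.1   0.2  -0.03] op 0.484
1 0.172 0.1736 [-0.6  0.2  7.5] 0.481 [0. 0.]
2 0.174 0.1738 [ 2.5  0.3 -1.8] 0.482 [-0.0001  0.    ]
3 0.176 0.1751 [ 3.7  1.6 -7.1] 0.485 [0.0002 0.0001]
4 0.1757 0.1753 [ 2.1  1.4 -6.9] 0.483 [0.0006 0.0002]
5 0.1754 0.1755 [ 0.3 -0.2 -4.5] 0.479 [0.0009 0.0004]
6 0.1764 0.1759 [ 0.9 -0.  -7.7] 0.48 [0.0009 0.0004]
7 0.1761 0.1762 [-1.  -0.7 -4.8] 0.483 [0.001  0.0004]
8 0.1771 0.1768 [-0.6  0.4 -7.7] 0.482 [0.0009 0.0003]
9 0.1768 0.1771 [ 0.6 -0.3 -5.3] 0.482 [0.0008 0.0004]
10 0.1778 0.1775 [-0.4  1.2 -7.8] 0.481 [0.0009 0.0003]
11 0.1775 0.1778 [-0.8 -1.  -5.2] 0.488 [0.0008 0.0005]
12 0.1785 0.1782 [ 0.2  0.2 -7. ] 0.482 [0.0007 0.0004]
13 0.1782 0.1785 [ 0.6 -1.2 -4.7] 0.481 [0.0008 0.0004]
14 0.1792 0.1789 [ 0.2 -0.  -6.7] 0.48 [0.0008 0.0002]
15 0.1789 0.1792 [ 0.6 -0.6 -5.1] 0.478 [0.0009 0.0002]
16 0.1799 0.1796 [ 0.2  0.3 -7. ] 0.487 [0.0009 0.0002]
17 0.1796 0.18 [-0.3 -0.2 -4.2] 0.482 [0.001  0.0002]
18 0.1806 0.1803 [ 0.7  1.5 -8.1] 0.483 [0.0009 0.0002]
19 0.1803 0.1806 [-0.3 -1.  -4.8] 0.487 [0.001  0.0004]
20 0.1813 0.181 [ 0.2  0.9 -6.6] 0.482 [0.001  0.0002]
21 0.181 0.1814 [-0.8 -0.3 -4. ] 0.48 [0.001  0.0003]
22 0.183 0.1826 [ 0.3  1.5 -7.8] 0.483 [0.0009 0.0003]
23 0.1827 0.1831 [-0.8  0.2 -5.8] 0.477 [0.0009 0.0005]
24 0.1837 0.1834 [ 1.   0.2 -7.1] 0.482 [0.0008 0.0005]
end s=1 n=24 t71.9 p [0.6387 0.0152 0.1834] F [ 1.   0.2 -7.1] M [ 0.14 -0.05  0.06] op 0.482
```

Run:
```python
from h import *
xy=np.array(CAP[2])+[.0009,.0004]; a=np.deg2rad(YAW[2]); z=.1834
def go(f,z,deg,*r):
    t=arm.read_time(); f((*xy,z),*r,down(a+np.deg2rad(deg))) if not r else f((*xy,z),r[0],down(a+np.deg2rad(deg)))
    print('dt %.2f'%(arm.read_time()-t),z,deg,end=' '); st()
go(arm.movep,.1834,-75)
go(arm.movep,.1850,75)
go(arm.movep,.1848,-75)
# profile in small segments
for i in range(5): go(arm.movep,.1848+.0004*(i+1),-75+20*(i+1))
```

```text
dt 1.48 0.1834 -75  t73.4 p [0.6384 0.0159 0.1833] F [-0.5  1.1 -8. ] M [0.2  0.12 0.04] op 0.487
dt 1.96 0.185 75  t75.3 p [0.6387 0.015  0.1846] F [ -0.3   3.5 -10.2] M [ 0.49  0.12 -0.12] op 0.480
dt 2.00 0.1848 -75  t77.3 p [0.6385 0.0159 0.1849] F [-0.9  2.  -8.9] M [ 0.36  0.07 -0.02] op 0.482
dt 0.38 0.1852 -55  t77.7 p [0.6387 0.0151 0.1851] F [-0.4  0.8 -6.5] M [0.18 0.1  0.1 ] op 0.485
dt 0.38 0.1856 -35  t78.1 p [0.6388 0.0149 0.1856] F [ 0.5  0.3 -8.3] M [0.06 0.13 0.13] op 0.483
dt 0.39 0.186 -15  t78.5 p [0.6389 0.0151 0.1862] F [-0.9  0.5 -7. ] M [ 0.09  0.11 -0.05] op 0.480
dt 0.39 0.18639999999999998 5  t78.9 p [0.639  0.0153 0.187 ] F [-0.9  0.1 -4.2] M [0.04 0.17 0.15] op 0.485
dt 0.40 0.1868 25  t79.3 p [0.6392 0.015  0.1876] F [-0.8 -1.6 -0.4] M [-0.2   0.15  0.05] op 0.485
```

Run:
```python
from h import *
xy=np.array(CAP[2])+[.0012,.0004]; a=np.deg2rad(YAW[2])
im=snapshot('scene')
f=lambda p:np.round(((p[0]-300)*8,(p[1]-130)*7))
cv2.imwrite('pics/s2.png',cv2.resize(im[130:215,300:400],None,fx=8,fy=7,interpolation=cv2.INTER_CUBIC))
for z in (.05,.062,.065,.076,.133,.148): print(z,f(proj('scene',[*CAP[2],z])))
print(binpx())
```

```text
0.05 [370. 538.]
0.062 [371. 513.]
0.065 [372. 507.]
0.076 [373. 483.]
0.133 [381. 353.]
0.148 [383. 316.]
(array([ 400,  173,   79,   71, 2373], dtype=int32), array([451.49557522, 197.57732828]))
```

View pics/s2.png

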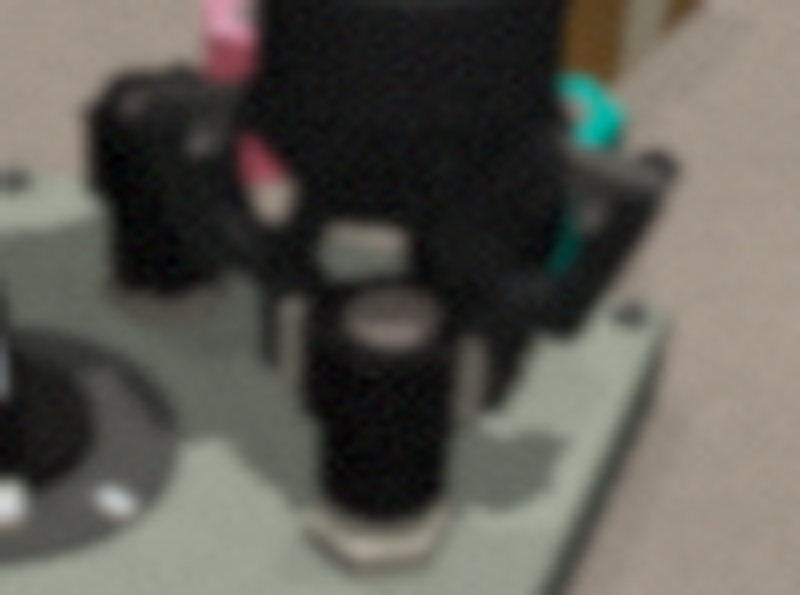

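The cap is about 13 mm up and nut 2 is still seated. Short segments let the pull decay, so I'll use them.

```bash
cat >> h.py <<'E'
def work4(k,off,z,deg,zend=.2075,amp=40,seg=20,tmax=30,sgn=1):
    a=np.deg2rad(YAW[k]); xy=np.array(CAP[k],float)+off; t0=arm.read_time(); L=[]; fmin=0; free=0
    while z<zend and arm.read_time()-t0<tmax:
        if abs(deg+sgn*seg)>amp+1e-6: sgn=-sgn
        F=np.array(arm.read_ft_force())
        xy=xy+np.clip(F[:2]*.00006,-.0002,.0002)
        d=.0009 if F[2]>-2 else .0006 if F[2]>-4 else .0003 if F[2]>-6 else 0 if F[2]>-7.5 else -.0003
        z+=d; deg+=sgn*seg
        arm.movep((*xy,z),down(a+np.deg2rad(deg)))
        op=arm.read_opening(); F=arm.read_ft_force(); fmin=min(fmin,F[2])
        L.append('%.4f/%.4f/%.1f'%(z,arm.read_tool_pos()[2],F[2]))
        if op<.44 or op>.52: print('GRIP?',op); break
        if F[2]<-9: print('PULL'); break
    print(*L); st('end'); print(dict(z=float(z),deg=deg,sgn=sgn,off=(xy-CAP[k]).round(5),fmin=fmin)); return z,deg,sgn
E
python3 - <<'E'
from h import *
work4(2,(.0012,.0003),.1874,25,tmax=12)
E
```

```text
0.1883/0.1880/-4.3 0.1886/0.1885/-5.6 0.1889/0.1889/-4.2 0.1892/0.1894/-0.7 0.1901/0.1901/-4.6 0.1904/0.1906/-2.9 0.1910/0.1910/-3.9 0.1916/0.1914/-4.2 0.1919/0.1919/-4.7 0.1922/0.1925/-2.1 0.1928/0.1930/-1.7 0.1937/0.1937/-2.9 0.1943/0.1943/-3.6 0.1949/0.1952/-2.3 0.1955/0.1957/-2.2 0.1961/0.1966/2.6 0.1970/0.1970/-0.5 0.1979/0.1979/0.1 0.1988/0.1992/-0.7 0.1997/0.1997/-0.3 0.2006/0.2005/-0.1 0.2015/0.2010/-0.2 0.2024/0.2023/-1.1 0.2033/0.2033/-1.1 0.2042/0.2046/-1.7 0.2051/0.2051/-0.6 0.2060/0.2059/-0.7 0.2069/0.2064/-0.2 0.2078/0.2077/-0.1
end t90.9 p [0.6384 0.0151 0.2077] F [-0.7  0.  -0.1] M [-0.02 -0.04 -0.  ] op 0.481
{'z': 0.2078000000000001, 'deg': 5, 'sgn': 1, 'off': array([0.00064, 0.00022]), 'fmin': np.float64(-5.55258893484952)}
```

Run:
```python
from h import *
p=arm.read_tool_pos()
arm.line_to((p[0],p[1],.285),.25); st(); print(binpx())
place((.5135,-.3068),.028,(.020,-.015))
cv2.imwrite('pics/t3.png',snapshot('wrist'))
grab(4)
if .46<arm.read_opening()<.51: work4(4,(0,0),.1735,0,tmax=14)
```

```text
t91.3 p [0.6385 0.0155 0.2863] F [ 1.1  0.5 -1.7] M [-0.02  0.01  0.03] op 0.480
(array([ 402,  173,   77,   83, 2798], dtype=int32), array([452.35775554, 202.48463188]))
over bin t92.7 p [ 0.5348 -0.3191  0.2701] F [-0.4  0.4 -1.3] M [ 0.02 -0.07 -0.01] op 0.480
low t93.9 p [ 0.5347 -0.3212  0.1231] F [-0.8  0.6 -1. ] M [ 0.01  0.04 -0.06] op 0.480
open t94.2 p [ 0.5341 -0.3214  0.1226] F [0.3 0.1 0.1] M [-0.03  0.06  0.04] op 0.722
up t94.9 p [ 0.533  -0.3214  0.2686] F [-0.3  0.7  0. ] M [-0.03  0.    0.01] op 0.718
down t97.5 p [0.5289 0.0915 0.1727] F [0.6 1.1 0.5] M [ 0.   -0.05 -0.03] op 0.751
grip t97.8 p [0.5286 0.0916 0.1734] F [-1.6 -0.9  5.4] M [-0.17  0.41 -0.14] op 0.484
0.1744/0.1741/-4.1 0.1747/0.1747/-2.5 0.1753/0.1750/-5.3 0.1756/0.1754/-5.3 0.1759/0.1758/-5.6 0.1762/0.1760/-4.9 0.1765/0.1766/-2.6 0.1771/0.1772/-2.0 0.1777/0.1778/-2.0 0.1783/0.1784/-2.5 0.1789/0.1786/-5.0 0.1792/0.1789/-5.5 0.1795/0.1794/-5.3 0.1798/0.1796/-5.3 0.1801/0.1803/-1.8 0.1810/0.1810/-4.6 0.1813/0.1816/-2.2 0.1819/0.1820/-2.1 0.1825/0.1822/-5.9 0.1828/0.1826/-6.2 0.1828/0.1828/-4.0 0.1834/0.1831/-5.6 0.1837/0.1838/-3.3 0.1843/0.1844/-2.7 0.1849/0.1850/-2.0 0.1855/0.1856/-3.2 0.1861/0.1859/-5.1 0.1864/0.1862/-5.2 0.1867/0.1866/-4.2 0.1870/0.1869/-4.5 0.1873/0.1875/-2.7 0.1879/0.1881/-3.0 0.1885/0.1886/-1.9 0.1894/0.1893/-2.8 0.1900/0.1898/-5.2 0.1903/0.1903/-3.9
end t112.0 p [0.5281 0.0917 0.1903] F [-0.7  0.4 -3.9] M [-0.02  0.03  0.08] op 0.481
{'z': 0.19029999999999977, 'deg': 0, 'sgn': -1, 'off': array([-0.00037,  0.00051]), 'fmin': np.float64(-6.21646400849769)}
```

View pics/t3.png

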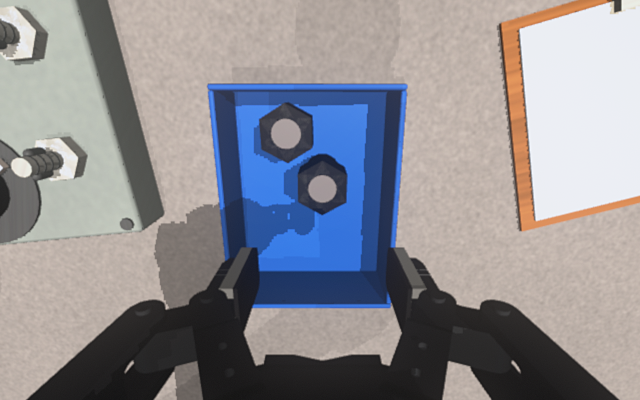

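Run:
```python
from h import *
z,deg,s=work4(4,(-.0004,.0005),.1903,0,tmax=14,sgn=-1)
if z>.2075:
    p=arm.read_tool_pos(); arm.line_to((p[0],p[1],.285),.25); st(); print(binpx()); print(binpx())
    cv2.imwrite('pics/t4.png',snapshot('top'))
```

```text
0.1909/0.1907/-4.8 0.1912/0.1912/-5.0 0.1915/0.1917/-1.5 0.1924/0.1924/-3.0 0.1930/0.1932/-3.4 0.1936/0.1938/-2.1 0.1942/0.1944/-2.3 0.1948/0.1956/3.7 0.1957/0.1954/-2.1 0.1963/0.1966/1.3 0.1972/0.1969/-0.6 0.1981/0.1980/-0.6 0.1990/0.1990/-0.4 0.1999/0.2000/-0.3 0.2008/0.2011/-0.2 0.2017/0.2017/-0.4 0.2026/0.2025/0.3 0.2035/0.2034/-1.3 0.2044/0.2040/-0.8 0.2053/0.2052/-0.8 0.2062/0.2062/-1.6 0.2071/0.2072/-1.0 0.2080/0.2083/-1.1
end t121.0 p [0.5279 0.0917 0.2083] F [-0.2 -0.2 -1.1] M [ 0.02 -0.01  0.  ] op 0.481
{'z': 0.2080000000000001, 'deg': 20, 'sgn': -1, 'off': array([-0.00058,  0.00047]), 'fmin': np.float64(-5.026986369142191)}
 t121.4 p [0.5279 0.0916 0.2855] F [-0.5  0.2 -1. ] M [ 0.01  0.06 -0.  ] op 0.480
(array([ 400,  173,   80,   92, 5961], dtype=int32), array([439.38785439, 221.10367388]))
(array([ 400,  173,   80,   92, 5965], dtype=int32), array([439.3860855 , 221.09069573]))
```

View pics/t4.png

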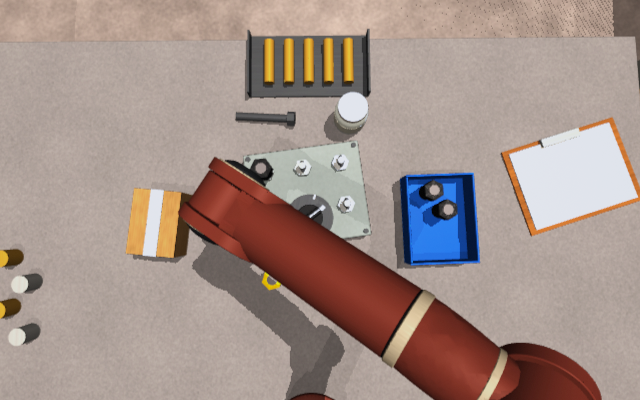

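The bin is at (400-480,173-265), unchanged, with two caps standing in it. I'll place cap 4, then do cap 1, the last black one at (261,168).

Run:
```python
from h import *
place((.5135,-.3068),.028,(-.025,.015))
cv2.imwrite('pics/t5.png',snapshot('wrist'))
grab(1)
if .46<arm.read_opening()<.51: work4(1,(0,0),.1735,0,tmax=26)
```

```text
over bin t123.0 p [ 0.4888 -0.2907  0.27  ] F [ 0.8 -0.  -0.5] M [ 0.04 -0.02 -0.03] op 0.485
low t124.2 p [ 0.4888 -0.2925  0.1229] F [ 0.7 -0.4  0. ] M [ 0.04 -0.01  0.  ] op 0.484
open t124.5 p [ 0.4883 -0.2926  0.1225] F [-1.4 -0.2  0.5] M [0.02 0.01 0.  ] op 0.719
up t125.2 p [ 0.4871 -0.2926  0.2688] F [ 1.3  0.6 -0.2] M [-0.08  0.09  0.  ] op 0.719
down t127.8 p [0.6269 0.1046 0.1729] F [ 0.1  1.  -0.9] M [-0.02  0.06  0.04] op 0.749
grip t128.1 p [0.627  0.1048 0.1737] F [0.  0.4 5.5] M [-0.09  0.18  0.01] op 0.484
0.1744/0.1741/-1.2 0.1753/0.1747/-4.2 0.1756/0.1751/-7.0 0.1756/0.1754/-6.3 0.1756/0.1757/-3.6 0.1762/0.1760/-5.6 0.1765/0.1766/-2.8 0.1771/0.1772/-1.7 0.1780/0.1779/-3.1 0.1786/0.1785/-3.9 0.1792/0.1789/-4.6 0.1795/0.1794/-4.5 0.1798/0.1797/-4.5 0.1801/0.1801/-4.1 0.1804/0.1806/-2.9 0.1810/0.1812/-2.7 0.1816/0.1817/-2.3 0.1822/0.1823/-3.6 0.1828/0.1826/-4.8 0.1831/0.1829/-4.7 0.1834/0.1832/-4.9 0.1837/0.1836/-4.4 0.1840/0.1842/-3.1 0.1846/0.1848/-1.7 0.1855/0.1854/-3.6 0.1861/0.1861/-3.9 0.1867/0.1865/-4.6 0.1870/0.1869/-5.0 0.1873/0.1873/-3.9 0.1879/0.1877/-4.7 0.1882/0.1884/-3.2 0.1888/0.1891/-2.3 0.1894/0.1896/-2.3 0.1900/0.1901/-3.0 0.1906/0.1905/-3.7 0.1912/0.1911/-3.8 0.1918/0.1916/-5.0 0.1921/0.1922/-3.7 0.1927/0.1928/-1.3 0.1936/0.1938/-3.5 0.1942/0.1946/-2.0 0.1951/0.1954/-1.4 0.1960/0.1966/0.8 0.1969/0.1974/1.9 0.1978/0.1977/1.1 0.1987/0.1985/0.2 0.1996/0.1991/-0.8 0.2005/0.2003/-1.3 0.2014/0.2014/-1.3 0.2023/0.2024/-1.0 0.2032/0.2035/-1.3 0.2041/0.2041/-0.6 0.2050/0.2049/-0.9 0.2059/0.2058/-0.7 0.2068/0.2063/0.2 0.2077/0.2076/0.1
end t150.6 p [0.6269 0.1046 0.2076] F [0.2 0.6 0.1] M [-0.01 -0.05  0.08] op 0.484
{'z': 0.20769999999999994, 'deg': 0, 'sgn': 1, 'off': array([0.00044, 0.00028]), 'fmin': np.float64(-7.028983936855085)}
```

View pics/t5.png

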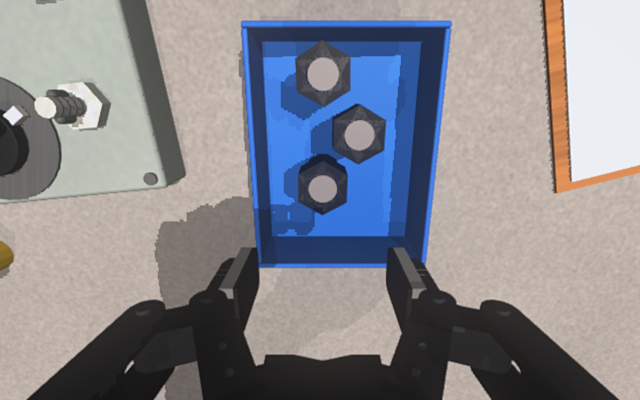

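Run:
```python
from h import *
import json
p=arm.read_tool_pos(); arm.line_to((p[0],p[1],.285),.25); print(binpx())
place((.5135,-.3068),.028,(-.068,-.015))
cv2.imwrite('pics/t6.png',snapshot('wrist'))
arm.movep((.49,0,.28),down(-np.pi/2+.128))
arm.pause(.2)
ps=(arm.read_tool_pos(),arm.read_eef_rot()); im=snapshot('wrist'); json.dump([list(map(float,x)) for x in ps],open('k.json','w'))
cv2.imwrite('pics/k.png',im); st()
u,v=np.round(proj('wrist',[*(T0+RB@(-.055,0)+[.0006,0]),.062],ps)).astype(int); print(u,v)
v0=max(v-75,0);u0=u-90
cv2.imwrite('pics/kc.png',cv2.resize(im[v0:v0+150,u0:u0+180],None,fx=4,fy=4,interpolation=cv2.INTER_CUBIC)); print(u0,v0)
```

```text
(array([ 400,  173,   80,   91, 4600], dtype=int32), array([444.29869565, 214.27673913]))
over bin t152.8 p [ 0.447  -0.3222  0.2703] F [ 0.3 -0.2  0.8] M [-0.03  0.02  0.  ] op 0.481
low t153.9 p [ 0.4467 -0.3237  0.1229] F [ 0.5  0.6 -0.7] M [ 0.01 -0.07 -0.05] op 0.479
open t154.2 p [ 0.4461 -0.3239  0.1225] F [ 0.5  0.1 -0.3] M [ 0.01 -0.05 -0.  ] op 0.716
up t155.0 p [ 0.445  -0.3238  0.2687] F [0.1 0.  0.2] M [-0.02  0.08 -0.  ] op 0.721
 t156.5 p [ 0.4902 -0.0012  0.2798] F [ 0.7 -0.6  0.9] M [-0.01 -0.04  0.  ] op 0.719
325 153
235 78
```

View pics/t6.png

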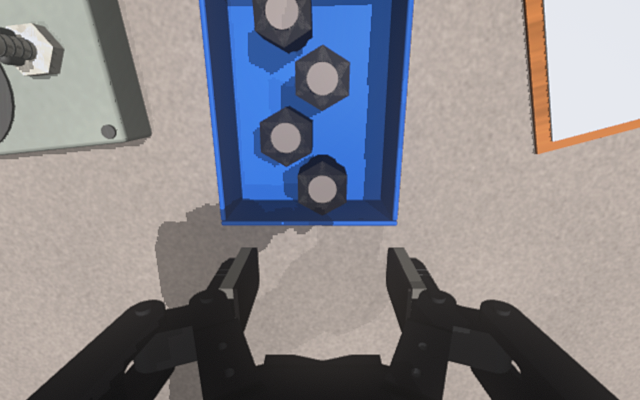

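View pics/kc.png

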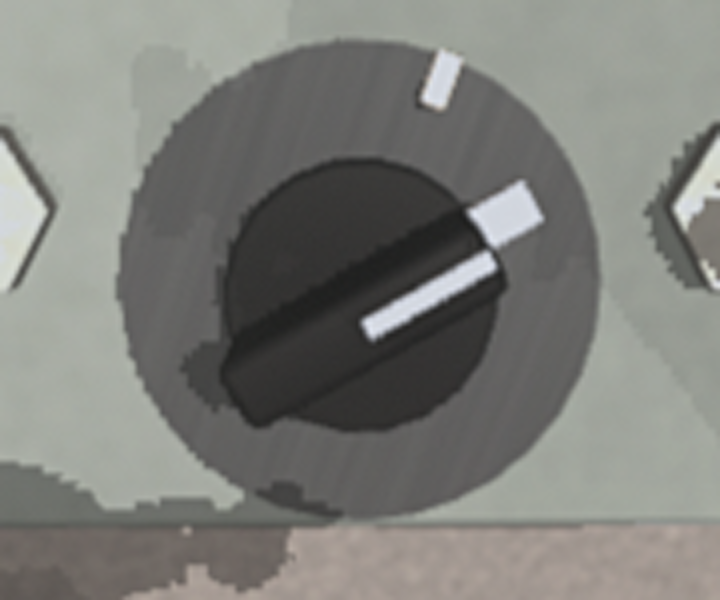

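Run:
```python
from h import *
import json
ps=json.load(open('k.json'))
g=lambda p:((p[0]+.5)/4-.5+235,(p[1]+.5)/4-.5+78)
print('axis est',T0+RB@(-.055,0))
for z in (.052,.055,.06):
    a=[ray('wrist',g(p),z,ps)[:2] for p in [(118,278),(600,278),(359,38),(359,518)]]
    print(z,'ring c',np.mean(a,0),np.linalg.norm(a[0]-a[1]),np.linalg.norm(a[2]-a[3]))
for c in (T0+RB@(-.055,0)+[.001,0],T0+RB@(-.055,0)):
  for n,p,zs in (('tip',(534,198),(.058,.062,.066)),('idx',(433,106),(.054,.058)),('bar0',(242,402),(.101,)),('barend',(500,268),(.101,))):
    for z in zs:
        d=ray('wrist',g(p),z,ps)[:2]-c; print(n,z,np.rad2deg(np.arctan2(d[1],d[0])).round(2),np.linalg.norm(d).round(4))
for d in range(-200,60,20): 
    s=arm.ik((.519,0,.15),down(np.deg2rad(d))); print(d,None if s is None else round(s[6],2))
```

```text
axis est [ 5.18549945e-01 -2.20791849e-04]
0.052 ring c [5.21129208e-01 1.01533959e-04] 0.112186425778057 0.11187183243705356
0.055 ring c [5.21579484e-01 1.80692918e-04] 0.11105621013143266 0.11074478614281631
0.06 ring c [5.22329943e-01 3.12624516e-04] 0.10917251738705874 0.10886637565242066
tip 0.058 -53.46 0.0447
tip 0.062 -52.71 0.0444
tip 0.066 -51.96 0.0441
idx 0.054 -14.12 0.0447
idx 0.058 -13.79 0.0447
bar0 0.101 128.29 0.0279
barend 0.101 -58.2 0.0295
tip 0.058 -52.44 0.0453
tip 0.062 -51.7 0.045
tip 0.066 -50.95 0.0447
idx 0.054 -13.81 0.0456
idx 0.058 -13.49 0.0456
bar0 0.101 126.64 0.0273
barend 0.101 -56.58 0.0301
-200 -2.82
-180 -2.78
-160 -2.64
-140 -2.71
-120 -2.81
-100 -2.53
-80 -2.24
-60 -1.95
-40 -1.66
-20 -1.36
0 -1.06
20 -0.74
40 -0.42
```

All four caps are in the bin. The pointer tip is at crop (534,198) and the inner end of the index mark at (433,106), so the knob needs about +39.7° anticlockwise.

Run:
```python
from h import *
import json
c=(.5203,0.); a=np.deg2rad(35.3)
arm.move_gripper(.55)
arm.movep((*c,.20),down(a)); arm.line_to((*c,.146),.12); st('down')
arm.move_gripper(0,40); st('grip')
F=np.array(arm.read_ft_force())
arm.movep((*c,.146),down(a+np.deg2rad(39.7))); st('turned')
arm.pause(.2); arm.move_gripper(.5); st('open')
arm.line_to((*c,.20),.2)
arm.movep((.49,0,.28),down(-np.pi/2+.128)); arm.pause(.2)
ps=(arm.read_tool_pos(),arm.read_eef_rot()); im=snapshot('wrist'); json.dump([list(map(float,x)) for x in ps],open('k2.json','w'))
st(); cv2.imwrite('pics/k2.png',im)
cv2.imwrite('pics/kc2.png',cv2.resize(im[78:228,235:415],None,fx=4,fy=4,interpolation=cv2.INTER_CUBIC))
```

```text
down t158.9 p [5.205e-01 3.000e-04 1.464e-01] F [0.5 0.1 0. ] M [ 0.   -0.04  0.01] op 0.551
grip t159.3 p [ 5.199e-01 -2.000e-04  1.469e-01] F [-3.4 -1.8  5.6] M [-0.37  0.57 -0.04] op 0.181
turned t160.0 p [ 0.52   -0.      0.1469] F [-2.8 -1.8  6. ] M [-0.24  0.46  0.06] op 0.180
open t160.5 p [0.5204 0.     0.1459] F [ 0.2  0.9 -0. ] M [-0.04 -0.04 -0.02] op 0.500
 t163.1 p [ 0.49   -0.      0.2798] F [-0.2 -0.5 -1.2] M [ 0.   -0.    0.03] op 0.501
```

View pics/kc2.png

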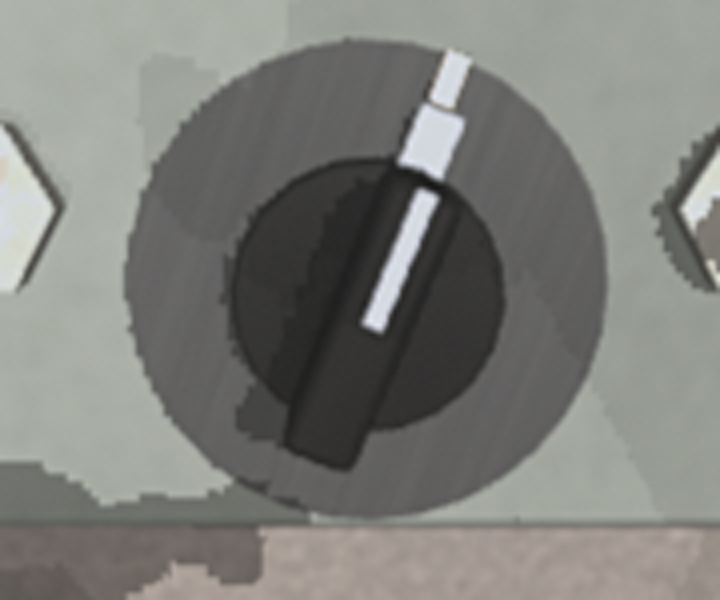

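Run:
```python
from h import *
import json
ps=json.load(open('k2.json')); im=cv2.imread('pics/k2.png')
g=lambda p:((p[0]+.5)/4-.5+235,(p[1]+.5)/4-.5+78)
c=np.mean([ray('wrist',g(p),.052,ps)[:2] for p in [(125,278),(608,278),(366,38),(366,518)]],0); print(c)
def ang(p,z):
    d=ray('wrist',g(p),z,ps)[:2]-c; return np.rad2deg(np.arctan2(d[1],d[0])).round(2),np.linalg.norm(d).round(4)
for z in (.058,.062,.065): print('tip',z,ang((449.5,111),z))
for z in (.053,.057,.06): print('idx in',z,ang((442,106),z),'out',ang((458,52),z))
l=lambda p,q,z:np.rad2deg(np.arctan2(*(ray('wrist',g(q),z,ps)-ray('wrist',g(p),z,ps))[[1,0]]))
print('stripe dir',l((373,330),(428,190),.101),'ptr dir',l((420,170),(449.5,111),.062),'idx dir',l((442,106),(458,52),.057))
cv2.imwrite('pics/kc3.png',cv2.resize(im[85:130,325:365],None,fx=14,fy=13,interpolation=cv2.INTER_CUBIC))
```

```text
[5.21074527e-01 8.92084034e-05]
tip 0.058 (np.float64(-17.47), np.float64(0.043))
tip 0.062 (np.float64(-17.06), np.float64(0.043))
tip 0.065 (np.float64(-16.75), np.float64(0.0429))
idx in 0.053 (np.float64(-15.34), np.float64(0.0434)) out (np.float64(-13.91), np.float64(0.0552))
idx in 0.057 (np.float64(-14.97), np.float64(0.0433)) out (np.float64(-13.63), np.float64(0.055))
idx in 0.06 (np.float64(-14.69), np.float64(0.0433)) out (np.float64(-13.42), np.float64(0.0549))
stripe dir -13.627377106412231 ptr dir -19.084827211346582 idx dir -8.676048486403474
```

View pics/kc3.png

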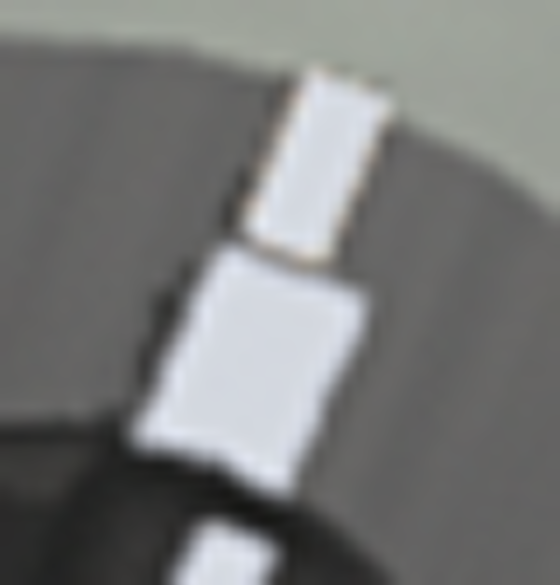

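Run:
```python
from h import *
import json
ps=json.load(open('k2.json'))
g=lambda p:(325+(p[0]+.5)/14-.5,85+(p[1]+.5)/13-.5)
for c in ([.5211,.0001],[.5203,0]):
  def ang(p,z):
    d=ray('wrist',g(p),z,ps)[:2]-c; return np.rad2deg(np.arctan2(d[1],d[0])).round(2),np.linalg.norm(d).round(4)
  for z in (.057,.06,.063,.066): print('tip',z,ang((299,268),z), 'root',ang((212,470),z))
  for z in (.055,.057): print('idx in',z,ang((285,246),z),'out',ang((352,87),z))
```

```text
tip 0.057 (np.float64(-16.3), np.float64(0.0428)) root (np.float64(-17.37), np.float64(0.0285))
tip 0.06 (np.float64(-16.0), np.float64(0.0428)) root (np.float64(-16.91), np.float64(0.0286))
tip 0.063 (np.float64(-15.7), np.float64(0.0427)) root (np.float64(-16.46), np.float64(0.0287))
tip 0.066 (np.float64(-15.41), np.float64(0.0427)) root (np.float64(-16.01), np.float64(0.0288))
idx in 0.055 (np.float64(-14.63), np.float64(0.0438)) out (np.float64(-14.46), np.float64(0.0548))
idx in 0.057 (np.float64(-14.45), np.float64(0.0437)) out (np.float64(-14.32), np.float64(0.0547))
tip 0.057 (np.float64(-15.87), np.float64(0.0435)) root (np.float64(-16.72), np.float64(0.0292))
tip 0.06 (np.float64(-15.58), np.float64(0.0435)) root (np.float64(-16.27), np.float64(0.0293))
tip 0.063 (np.float64(-15.29), np.float64(0.0435)) root (np.float64(-15.83), np.float64(0.0294))
tip 0.066 (np.float64(-15.0), np.float64(0.0434)) root (np.float64(-15.39), np.float64(0.0296))
idx in 0.055 (np.float64(-14.25), np.float64(0.0445)) out (np.float64(-14.16), np.float64(0.0555))
idx in 0.057 (np.float64(-14.07), np.float64(0.0445)) out (np.float64(-14.01), np.float64(0.0554))
```

About 1.4° remain, so I'll make one small correction.

Run:
```python
from h import *
import json
c=(.5203,0.); a=np.deg2rad(75.)
arm.movep((*c,.20),down(a)); arm.line_to((*c,.146),.12); st('down')
arm.move_gripper(0,40); st('grip')
arm.movep((*c,.146),down(a+np.deg2rad(1.4))); st('turned')
arm.pause(.3); arm.move_gripper(.5)
arm.line_to((*c,.20),.2)
arm.movep((.49,0,.28),down(-np.pi/2+.128)); arm.pause(.2)
ps=(arm.read_tool_pos(),arm.read_eef_rot()); im=snapshot('wrist'); json.dump([list(map(float,x)) for x in ps],open('k3.json','w'))
st(); cv2.imwrite('pics/k3.png',im)
cv2.imwrite('pics/kc4.png',cv2.resize(im[85:130,325:365],None,fx=14,fy=13,interpolation=cv2.INTER_CUBIC))
cv2.imwrite('pics/t9.png',snapshot('top')); cv2.imwrite('pics/s9.png',snapshot('scene'))
```

```text
down t165.7 p [5.205e-01 3.000e-04 1.463e-01] F [ 0.3 -0.5  0.9] M [-0.04  0.03 -0.01] op 0.501
grip t166.0 p [ 5.206e-01 -1.000e-04  1.470e-01] F [-0.1 -1.8  5.2] M [-0.36  0.23  0.1 ] op 0.182
turned t166.3 p [ 5.206e-01 -1.000e-04  1.470e-01] F [-1.  -2.7  5.1] M [-0.41  0.21  0.13] op 0.174
 t169.6 p [0.49   0.     0.2798] F [ 0.4 -0.6 -0. ] M [ 0.03  0.06 -0.02] op 0.499
```

View pics/kc4.png

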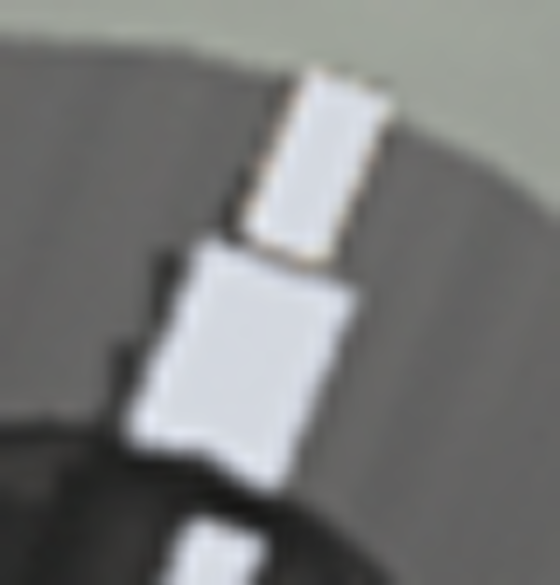

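View pics/s9.png

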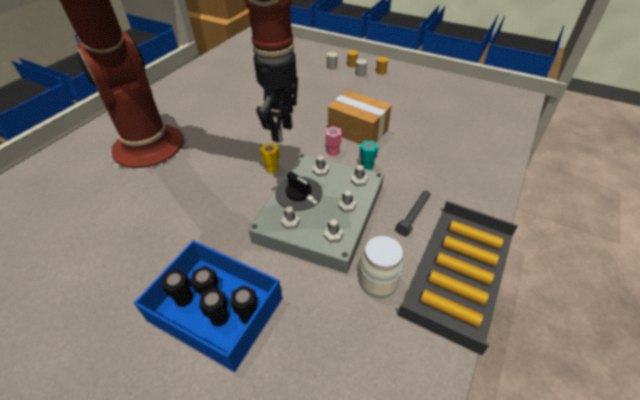

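View pics/t9.png

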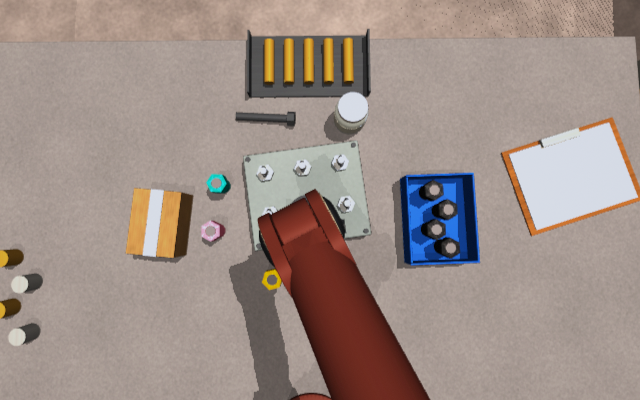

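The tip midpoint is at (281,266) in the crop, and the index line passes through (277,266), so they are aligned within about half a degree. All four caps stand in the bin, all the nuts are seated, and the carton, bolt and jar are where they were. I'm handing in.

Run:
```python
from h import *
print(arm.read_time()); ticket.finish_job(); print('done')
```

```text
169.65
the job is handed in; nothing more can be done
done
```

The job is done and was handed in at about 170 s. I twisted caps 5, 2, 4 and 1 off, in that order, and stood each one upright in the blue bin. Stud 3 was bare from the start. The bin was knocked about 3 cm during the run, so I measured it again before placing the first cap. I then turned the knob in two steps, about 41° anticlockwise in total.

**Last checks:** The final pictures show all four caps in the bin on the bench. All five nuts are seated, and the carton, bolt and jar are where they were. The pointer lines up with the index mark to within about half a degree in the close-up.

**Less certain:** Pull while twisting went above the stud's 6 N threshold at times. On caps 5, 4 and 1 it reached about 8, 6 and 7 N, and on cap 2 one reading was about 10 N. If 10 N had been a steady pull, the stud would have risen about 7 mm, past the 6 mm limit. The arm rose only about 1 mm in that stroke, and a picture a few seconds later showed nut 2 seated. I therefore think it was not yanked, but I had no direct reading of the stud. After that I switched to shorter twists, and the pull on the remaining cap 2 travel stayed under 6 N.

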